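# Square a flat-edged soap cake to the stamping jig

## Task

On the stamping jig, turn the round soap with fingertip pressure, without lifting or tilting it, until its flat edge faces the alignment bar, and bring the flat squarely against the bar. Then, keeping the flat on the bar, slide the soap along it until it touches the end stop, and let go. Be gentle, as the soap bruises, and leave the other things alone.

Things in the scene. Friction and masses are not known exactly. Their poses are not given: they have to be found in the camera images.
- soap: Pale round cake of soap, 96 mm across, 28 mm thick, 0.14 to 0.28 kg, level top 42 mm above the table, edges rounded by 3 mm, with one straight flat edge 70 mm long. Too wide to grasp across. Origin at the centre of its underside; its own -x axis points out of the flat at a right angle, z up. Slides easily on the waxed board; its polished rim is slippery to fingertips, its matt top grips them.
- soap_top (a point): Centre of the soap's level top face (28 mm above its underside). Pressed lightly here with fingertips (a few newtons, e.g. two tips 40 to 60 mm apart, or one), the soap can be turned and slid under them. More than 25 N from the fingers bruises it, and it is hard: a fraction of a millimetre of travel makes several newtons.
- soap_center (a point): Centre of the soap, on its axis, half-way up (14 mm above its underside).
- soap_flat (a point): Middle of the soap's flat edge, half-way up the soap: 33 mm from the centre along the soap's -x axis.
- jig: Fixed stamping jig: dark waxed wooden board, 14 mm thick, from x -110 to +100 and y -170 to +170 mm in its own frame (origin at table level), with two low aluminium bars on it: the long alignment bar along y on the side nearer the robot and the end stop, 150 mm long, 20 wide, 16 tall, along x at the +y end. The soap starts on the board, clear of both bars.
- align_bar: The alignment bar, fixed to the jig: 300 mm long (along y), 20 wide, 16 tall, its top 30 mm above the table, so lower than the soap's top. Origin at the centre of its underside, axes parallel to the jig's; its working face lies 10 mm to +x of the origin.
- bar_face (a point): Point on the alignment bar's working face, 22 mm above the table; the face is the jig's plane x = -60 mm, it looks along the jig's +x and runs from y = -160 to +140 mm. The soap's flat must lie on it, so the soap's own axes end parallel to the jig's.
- stop_face (a point): Point on the end stop's working face, 22 mm above the table; the face is the jig's plane y = +120 mm and looks along the jig's -y. The soap's round edge must touch it (soap centre 48 mm from it).
- jug: Clear plastic jug, 104 mm across, 100 mm tall, standing on the table beside the jig's +y end; leave alone. Origin under its centre.
- dropper: Small amber bottle, 32 mm across, 75 mm tall, on the far side of the jig; leave alone. Origin under its centre.
- squeeze: White squeeze bottle, 42 mm across, 115 mm tall, beside the jig's -y end; leave alone. Origin under its centre.
- loofah: Tan loofah roll lying along its y axis, 70 mm across, 150 mm long, on the far side of the jig; leave alone. Origin under its centre.

How it is judged:
On the way, in this order (a step that is already met when the one before it is completed fails the run):
1. the soap's flat edge is pressed squarely against the alignment bar (within 2 degrees, with at least 0.5 N), with its round edge still 5 mm or more from the end stop (angle between the x axis of soap and the x axis of jig, either way round below 0.035 rad and x of soap_flat in the frame of jig between -0.0625 and -0.0583 m and angle between soap's own z axis and vertical below 0.03 rad and height (world z) of soap_center below 0.0295 m and contact force between soap and align_bar above 0.5 N and y of soap_center in the frame of jig below 0.067 m), for 0.15 s.
2. the soap, its flat still on the bar, has been slid along to touch the end stop (angle between the x axis of soap and the x axis of jig, either way round below 0.035 rad and x of soap_flat in the frame of jig between -0.0625 and -0.0583 m and angle between soap's own z axis and vertical below 0.03 rad and height (world z) of soap_center below 0.0295 m and y of soap_center in the frame of jig above 0.0703 m), for 0.1 s.
At the end, for the whole second after the job is handed in: The soap lies flat and still on the jig board, released, its flat edge against the alignment bar (within 1.7 mm and 2 degrees) and its round edge against the end stop (within 1.7 mm) (all of step 2 and y of soap_center in the frame of jig below 0.0745 m and linear speed of soap below 0.01 m/s and contact force between the fingers and soap below 0.1 N); the robot touches nothing.
It fails at once if the soap is bruised: the fingers press it with more than 25 N (contact force between the fingers and soap above 25 N).
It fails at once if the soap is lifted (6 mm) or tilted (9 degrees) (height (world z) of soap_center above 0.034 m or angle between soap's own z axis and vertical above 0.16 rad).
It fails at once if a bystander (jug, amber bottle, squeeze bottle, loofah) is moved by more than 15 mm (distance of any of jug, dropper, squeeze, loofah from where it was at the start of the episode above 0.015 m).
It also fails if it takes over 72 s, if anything falls off the work surface, if the arm or the gripper's body presses on something with over 40 N, if the wrist force passes 120 N, or if a joint passes its speed limit or range.

## Robot

A 6-joint arm with a two-finger parallel gripper is mounted at the origin on the work surface. World frame = base frame: x ahead of the robot, y to its left, z up, the work surface at z = 0. Lengths are in m, angles in rad, forces in N, time in s.
With the tool pointing down it reaches from about 0.275 to 0.85 m from the base axis. Payload 19 kg.
Tool frame: the origin (TCP) lies midway between the tips of the shut fingers; the grasp point (between the pads) lies 19 mm behind it (env.hold_point_z is the z of the grasp point in the tool frame, in m); z points along the fingers, y is the line along which they close (so a half turn about z gives the same grasp; the last joint's range is limited). The gripper opens to 85 mm and grips with 20 to 120 N. Pads are 22 mm wide; open, the fingers measure 114 mm over their backs; the gripper's body (76 mm by 85 mm) begins 54 mm behind the grasp point. The pads swing forward as they close: fully open they stand 13 mm farther back than shut.
Start: joints at [-1.31, 0.15, 1.437, -0, 1.554, -0.134], TCP at [0.221, -0.531, 0.231] pointing down, gripper open.
Joint ranges: [-2.8, 2.8], [-0.68, 2.1], [0.12, 2.68], [-1.39, 4.53], [0.16, 2.79], [-2.81, 2.81]. Speed limits (rad/s): [1.89, 1.89, 2.22, 3.01, 3.01, 3.01].

## Interface

Orientations are given as a 3x3 rotation matrix whose columns are the frame's x, y, z axes.
In Python, from plant import env, optics gives the robot as it stands.
- The arm moves only by the tool apply_moves, never from a script. Its argument "commands" is a list of rows, each an object with "offset": the shift along the tool's x, y, z in m, a list of three; "turn": the turn about the tool's z in degrees; "hand": the closure, from -1 (fully open) to 1 (shut). A call has 1 to 12 rows; each row is the pose to reach, as a shift and turn from the pose commanded when the call began, along the tool's axes at that moment; what a row does not reach only later rows make up. A row lasts 1/10 s, in which the tool goes at most 50 mm and 8.59 degrees, less where a joint would pass 70% of its speed; a pose out of reach is approached as far as the arm can. A call with a gripper value outside its range is refused whole. The fingers move at their own pace and stop on an object; the grip force is fixed at half the most. Time passes only in rows, so rows that repeat a pose let the fingers close. It gives the time, the measured TCP pose, the force, the opening and the grip force at its end, in the units of the state.
- env.read_state(): the state, without advancing time (a new reading comes with each control period).
- optics.grab_frame(name): name is "scene" or "top" or "wrist"; returns (picture, depth): 420x560x3 uint8, red, green, blue; 420x560 float32, m along the optical axis (not along the pixel's ray), 0 where there is no reading.
- optics.camera_params(name): a dict with "mtx" (3x3 intrinsics, pixels), "rvec" (rotation vector, rad) and "tvec" (3), from world to camera coordinates, as OpenCV has them; the wrist camera has in their place "tool_from_camera" (4x4, takes a point from camera to tool coordinates, whose origin is the TCP and whose axes are the flange's). Camera axes: x right, y down, z forward; pixel columns grow to the right and rows downward; lengths in m; the calibration is good to about 2 mm. A picture is of the moment at which its call begins: read the wrist's pose just before it. camera_params takes no time and is no camera call.
- env.hand_in(): hands the job in; it is judged then, once.
The state is a dict: "time_s": time; "joints": joint angles; "qvel": joint speeds; "joint_torque": joint torques, N m; "tool_pos": TCP position; "orientation": TCP orientation; "ft_force": force on the tool from outside, world axes, zero at the start; "ft_torque": the same for the moment, N m; "gripper_width": finger opening in m; "grip_force": force on a finger pad.
Only numpy, scipy, OpenCV 4.12 (cv2) and the standard library are available. Lean on these libraries where they do the work, as an engineer would, in place of code of your own. Each camera call takes 0.05 s, during which the arm holds its last target. There are 200 camera calls.

## Working session

There is one attempt and no reset: what is moved stays moved. The work goes in short steps, Python scripts to look and compute and a tool call to move; the robot and the scene stay as the last step left them, time stands still between calls to the robot, and variables do not carry over. Pictures are saved under pics/ and viewed, at most 11 in all, crops included, and the job is handed in when it is done.

Besides the shell and the picture viewer there is one more tool, called after ">>>" by a JSON object that holds its "method" and its "body". apply_moves: Moves the arm, as the interface text tells. Its arguments: {"type":"object","properties":{"commands":{"type":"array","items":{"type":"object","properties":{"offset":{"type":"array","items":{"type":"number"}},"turn":{"type":"number"},"hand":{"type":"number"}}}}},"required":["commands"]}

```bash
mkdir -p pics
python3 - <<'E'
from plant import env, optics
import cv2,numpy as np
s=env.read_state();print({k:np.round(v,4).tolist() for k,v in s.items()}, env.hold_point_z)
for n in("top","scene"):
    p,d=optics.grab_frame(n);np.savez(f"pics/{n}0.npz",p=p,d=d);cv2.imwrite(f"pics/{n}0.png",p[:,:,::-1]);c=optics.camera_params(n);print(n,c)
E
```

```text
{'time_s': 0.0, 'joints': [-1.31, 0.151, 1.438, -0.0, 1.5538, -0.134], 'qvel': [-0.0004, 0.0012, -0.0023, -0.0007, -0.0004, 0.0004], 'joint_torque': [0.0018, -71.3052, -57.0878, -0.0002, 0.0089, 0.0001], 'tool_pos': [0.2211, -0.5305, 0.2307], 'orientation': [[0.9231, 0.3846, -0.0003], [0.3846, -0.9231, 0.0011], [0.0002, -0.0012, -1.0]], 'ft_force': [0.6674, 0.8043, 0.2901], 'ft_torque': [-0.0748, -0.0008, -0.0193], 'grip_force': 0.0, 'gripper_width': 0.0856} -0.0187
top {'mtx': array([[460.61774658,   0.        , 278.62017462],
       [  0.        , 460.61774658, 203.44113679],
       [  0.        ,   0.        ,   1.        ]]), 'rvec': array([ 2.05493558, -2.16698743,  0.22577728]), 'tvec': array([0.06260074, 0.59535301, 0.91982842])}
scene {'mtx': array([[380.30572803,   0.        , 284.0486667 ],
       [  0.        , 380.30572803, 204.07600268],
       [  0.        ,   0.        ,   1.        ]]), 'rvec': array([ 1.05684354,  2.46613715, -0.92940994]), 'tvec': array([ 0.36390137, -0.31479374,  1.28280437])}
```

View pics/top0.png

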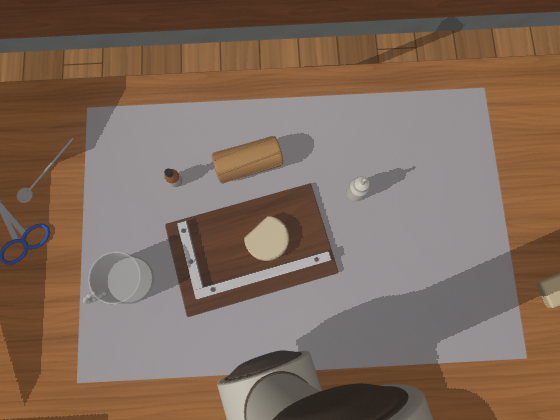

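View pics/scene0.png

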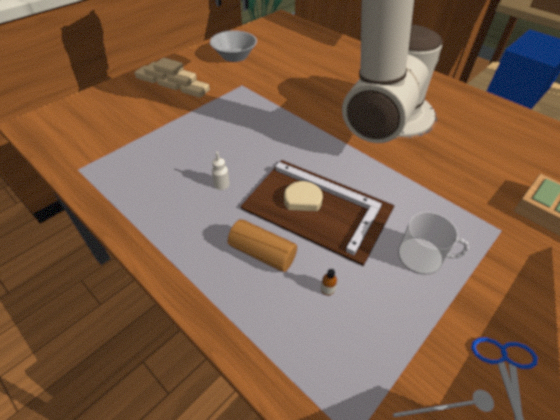

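The top view shows the soap at about (267,239) with its flat facing upper left. The alignment bar runs (195,293)-(330,258) and the end stop (182,223)-(200,295).

```bash
cat > h.py <<'E'
import numpy as np,cv2
from plant import env,optics
def cast(n,uv,z,pose=None):
    c=optics.camera_params(n);uv=np.asarray(uv,float).reshape(-1,2)
    r=np.c_[uv,np.ones(len(uv))]@np.linalg.inv(c["mtx"]).T
    if pose is None:
        R=cv2.Rodrigues(np.asarray(c["rvec"]))[0];o=-R.T@np.ravel(c["tvec"]);d=r@R
    else:
        T=pose@c["tool_from_camera"];o=T[:3,3];d=r@T[:3,:3].T
    z=np.broadcast_to(z,len(uv))
    return (o+d*((z-o[2])/d[:,2])[:,None])[:,:2]
def blobs(mask,amin):
    cs=cv2.findContours(mask.astype(np.uint8),cv2.RETR_EXTERNAL,cv2.CHAIN_APPROX_NONE)[0]
    return sorted([c[:,0] for c in cs if cv2.contourArea(c)>amin],key=len)
E
python3 - <<'E'
from h import *
f=np.load("pics/top0.npz");p,d=f["p"],f["d"]
hsv=cv2.cvtColor(p,cv2.COLOR_RGB2HSV)
roi=np.zeros(p.shape[:2],bool);roi[180:320,160:345]=1
for y,x in((239,267),(275,265),(260,190),(225,257),(260,220)):print(y,x,hsv[y,x],d[y,x])
soap=roi&(hsv[...,1]>40)&(hsv[...,2]>140)&(hsv[...,0]<35)
b=blobs(soap,300)
for c in b:
    w=cast("top",c,.040);print(len(c),cv2.minEnclosingCircle(w.astype(np.float32)),cv2.minAreaRect(w.astype(np.float32)))
    cen=np.array(cv2.minEnclosingCircle(w.astype(np.float32))[0]);r=np.hypot(*(w-cen).T);a=np.degrees(np.arctan2(*(w-cen).T[::-1]))
    i=np.argsort(a);print(np.c_[a[i],r[i]*1000][::3].round(0).astype(int).tolist())
bar=roi&(hsv[...,1]<60)&(hsv[...,2]>110)
for c in blobs(bar,100):
    w=cast("top",c,.030);print("bar",len(c),c.min(0),c.max(0),cv2.minAreaRect(w.astype(np.float32)))
m=np.zeros(p.shape,np.uint8);m[...,0]=soap*255;m[...,1]=bar*255
cv2.imwrite("pics/m.png",np.vstack([cv2.resize(x[180:320,160:345],None,fx=2,fy=2,interpolation=0) for x in(p[:,:,::-1],m)]))
E
```

```text
239 267 [ 20  55 189] 0.9851596
275 265 [  0   4 177] 0.98121923
260 190 [150   3  87] 0.9862339
225 257 [ 16  91 135] 0.99853456
260 220 [ 11 129 101] 1.0067457
116 ((0.5289214849472046, 0.06262309849262238), 0.04805279150605202) ((0.5235083103179932, 0.05826164409518242), (0.07936347275972366, 0.09284599125385284), 41.55149841308594)
[[-179, 48], [-171, 47], [-163, 46], [-157, 46], [-149, 47], [-142, 47], [-132, 45], [-121, 47], [-113, 46], [-104, 47], [-96, 46], [-88, 46], [-80, 45], [-71, 45], [-63, 46], [-53, 46], [-41, 46], [-32, 47], [-22, 48], [-15, 46], [-6, 48], [2, 41], [14, 36], [28, 32], [44, 31], [57, 34], [71, 37], [82, 42], [90, 47], [99, 45], [107, 45], [115, 47], [122, 46], [132, 47], [143, 47], [152, 48], [160, 48], [168, 46], [176, 48]]
bar 651 [160 180] [344 319] ((0.511070966720581, 0.09532523155212402), (0.41062992811203003, 0.30117979645729065), 86.93312072753906)
```

View pics/m.png

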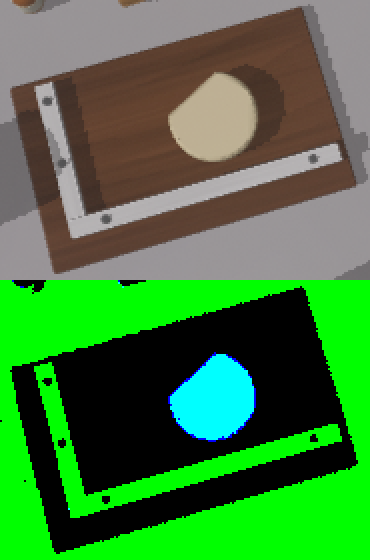

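The masks are clean: the soap's flat faces about 42° in world, and the L of the bars is isolated inside the board. Now the jig frame.

Run:
```python
from h import *
f=np.load("pics/top0.npz");p=f["p"];d=f["d"]
hsv=cv2.cvtColor(p,cv2.COLOR_RGB2HSV)
soap=(hsv[...,1]>40)&(hsv[...,2]>140)&(hsv[...,0]<35)
bar=(hsv[...,1]<60)&(hsv[...,2]>70)
n,l,st,_=cv2.connectedComponentsWithStats((bar&~soap).astype(np.uint8))
k=[i for i in range(n) if 900<st[i][4]<6000 and 160<st[i][0]<200 and st[i][1]>200];print(st[k])
c=np.argwhere(l==k[0])[:,::-1]
w=cast("top",c,.030)
# board outline: brown
brd=cv2.morphologyEx(((hsv[...,1]>75)|soap|(l==k[0])).astype(np.uint8),cv2.MORPH_OPEN,np.ones((5,5)))
brd[:182]=0;brd[318:]=0;brd[:,:160]=0;brd[:,342:]=0
bc=blobs(brd,5000)
for x in bc: print("board",cv2.minAreaRect(cast("top",x,.014).astype(np.float32)),cv2.boxPoints(cv2.minAreaRect(cast("top",x,.014).astype(np.float32))).round(4).tolist())
th0=cv2.minAreaRect(w.astype(np.float32))
print(th0,cv2.boxPoints(th0).round(4).tolist())
# edges of long bar: rough jig y dir
cen=np.array(cv2.boxPoints(th0)).mean(0)
a=np.radians(14.)
for it in range(3):
    ex=np.array([np.cos(a),np.sin(a)]);ey=np.array([-ex[1],ex[0]])
    X=w@ex;Y=w@ey
    # face points: for bins of Y, max X of long bar (exclude stop)
    ymax=Y.max();F=[]
    for y0 in np.arange(Y.min()+.008,ymax-.035,.004):
        s=(abs(Y-y0)<.002)&(X<X.min()+.04); F.append((y0,X[s].max(),X[s].min()))
    F=np.array(F);q1=np.polyfit(F[:,0],F[:,1],1);q2=np.polyfit(F[:,0],F[:,2],1)
    a-=np.arctan((q1[0]+q2[0])/2)
    print(np.degrees(a),q1,q2,X.min(),X.max(),Y.min(),Y.max())
far=X>X.min()+.04
G=np.array([(x0,Y[(abs(X-x0)<.002)].min()) for x0 in np.arange(X.min()+.04,X.max()-.006,.004)])
print("stop face Y",np.median(G[:,1]),"bar face X",np.median(F[:,1]),"bar back",np.median(F[:,2]))
sw=np.array([[.5289,.0626]]);print("soap",sw@ex,sw@ey)
for nm,uv,z in(("jug",(120,278),.05),("squeeze",(360,185),.1),("dropper",(172,176),.06)):print(nm,cast("top",uv,z))
```

```text
[[ 177  221  155   78 2198]]
board ((0.5120208263397217, 0.0980246290564537), (0.2082679271697998, 0.3380327522754669), 13.083656311035156) [[0.37229999899864197, 0.23909999430179596], [0.4489000141620636, -0.09019999951124191], [0.6517000198364258, -0.0430000014603138], [0.5752000212669373, 0.28619998693466187]]
((0.5237348675727844, 0.08989400416612625), (0.1713256984949112, 0.30189189314842224), 12.918933868408203) [[0.4065000116825104, 0.21789999306201935], [0.4740000069141388, -0.07639999687671661], [0.640999972820282, -0.038100000470876694], [0.5734999775886536, 0.25619998574256897]]
13.13797058825253 [0.01287762 0.46646657] [0.01721516 0.44621394] 0.44226424834474876 0.6181434864181056 -0.18913240478519758 0.112700710229846
13.155018547803163 [-0.00236915  0.46642757] [0.00177407 0.44616024] 0.4449372057714093 0.6166421578218542 -0.18219049300015122 0.11969819522039474
13.155018722659342 [-0.00207121  0.46642739] [0.00207121 0.44616035] 0.44488531815541316 0.6166732029902302 -0.18232818491772723 0.11956006658388267
stop face Y 0.09694092067557669 bar face X 0.4665628640799301 bar back 0.445968642412836
soap [0.52926745] [-0.05941324]
jug [[0.45902242 0.37061156]]
squeeze [[ 0.61988859 -0.13885755]]
dropper [[0.67157947 0.25864254]]
```

>>> {"method": "apply_moves", "body": {"commands": [{"offset": [0.021, -0.018, 0], "turn": 0, "hand": 0.05}, {"offset": [0.056, -0.048, 0], "turn": 0, "hand": 0.05}, {"offset": [0.091, -0.077, 0], "turn": 0, "hand": 0.05}, {"offset": [0.126, -0.106, 0], "turn": 0, "hand": 0.05}, {"offset": [0.161, -0.135, 0], "turn": 0, "hand": 0.05}, {"offset": [0.196, -0.165, 0], "turn": 0, "hand": 0.05}, {"offset": [0.231, -0.194, 0], "turn": 0, "hand": 0.05}, {"offset": [0.266, -0.223, 0], "turn": 0, "hand": 0.05}, {"offset": [0.301, -0.252, 0], "turn": 0, "hand": 0.05}, {"offset": [0.336, -0.281, 0.01], "turn": 0, "hand": 0.05}, {"offset": [0.371, -0.311, 0.02], "turn": 0, "hand": 0.05}, {"offset": [0.4, -0.335, 0.03], "turn": 0, "hand": 0.05}]}}

```text
time_s: 1.3
tool_pos: [0.462, -0.0653, 0.2009]
orientation: [[0.923, 0.385, 0.0], [0.385, -0.923, 0.0], [0.0, -0.0, -1.0]]
ft_force: [1.0, -1.9, 0.3]
gripper_width: 0.0408
grip_force: 0.0
```

>>> {"method": "apply_moves", "body": {"commands": [{"offset": [0.03, -0.025, 0.005], "turn": -4, "hand": 0.05}, {"offset": [0.06, -0.05, 0.01], "turn": -8, "hand": 0.05}, {"offset": [0.09, -0.075, 0.02], "turn": -12, "hand": 0.05}, {"offset": [0.105, -0.088, 0.03], "turn": -16, "hand": 0.05}, {"offset": [0.112, -0.094, 0.04], "turn": -19.4, "hand": 0.05}, {"offset": [0.112, -0.094, 0.04], "turn": -19.4, "hand": 0.05}, {"offset": [0.112, -0.094, 0.04], "turn": -19.4, "hand": 0.05}, {"offset": [0.112, -0.094, 0.04], "turn": -19.4, "hand": 0.05}]}}

```text
time_s: 2.1
tool_pos: [0.5287, 0.0615, 0.1619]
orientation: [[0.744, 0.668, 0.001], [0.668, -0.744, -0.0], [0.0, 0.0, -1.0]]
ft_force: [-0.1, 0.8, 0.2]
gripper_width: 0.0411
grip_force: 0.0
```

Run:
```python
from h import *
s=env.read_state();print({k:np.round(v,4).tolist() for k,v in s.items()})
p,d=optics.grab_frame("wrist");np.savez("pics/w1.npz",p=p,d=d);cv2.imwrite("pics/w1.png",p[:,:,::-1]);c=optics.camera_params("wrist");print(c)
```

```text
{'time_s': 2.1, 'joints': [-0.0289, 0.0953, 1.6406, -0.0, 1.4051, 0.8107], 'qvel': [-0.0028, -0.0021, -0.0023, -0.0006, -0.0028, -0.004], 'joint_torque': [0.6864, -63.1331, -54.7371, 0.0269, -0.0005, 0.0068], 'tool_pos': [0.5287, 0.0615, 0.1619], 'orientation': [[0.7444, 0.6678, 0.0006], [0.6678, -0.7444, -0.0], [0.0004, 0.0004, -1.0]], 'ft_force': [-0.1325, 0.848, 0.2049], 'ft_torque': [-0.0331, 0.0321, 0.0482], 'grip_force': 0.0, 'gripper_width': 0.0411}
{'mtx': array([[290.49663647,   0.        , 283.25229767],
       [  0.        , 290.49663647, 209.49542273],
       [  0.        ,   0.        ,   1.        ]]), 'tool_from_camera': array([[ 5.97506792e-04, -9.64266825e-01, -2.64932317e-01,
         6.74393644e-02],
       [ 9.99999510e-01,  3.67048019e-04,  9.19383011e-04,
        -2.56684608e-04],
       [-7.89287655e-04, -2.64932737e-01,  9.64266572e-01,
        -1.42018385e-01],
       [ 0.00000000e+00,  0.00000000e+00,  0.00000000e+00,
         1.00000000e+00]])}
```

View pics/w1.png

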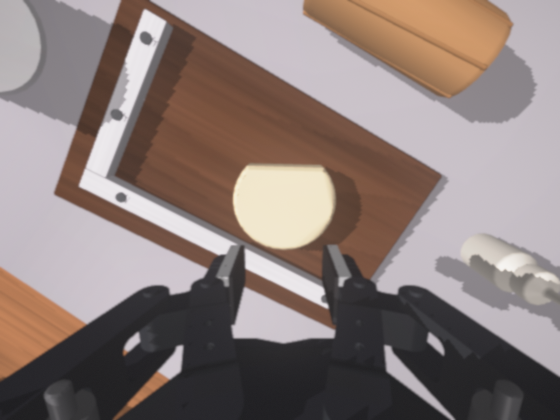

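The wrist view shows the soap clear at about (284,205), its flat at row 165 (columns 247-325), the whole bar and stop L, and the fingertips at (237,250) and (330,250).

```bash
cat >> h.py <<'E'
def grab(n):
    s=env.read_state();T=np.eye(4);T[:3,:3]=s["orientation"];T[:3,3]=s["tool_pos"]
    p,d=optics.grab_frame(n);return p,(T if n=="wrist" else None)
def line(pts):
    vx,vy,x,y=cv2.fitLine(pts.astype(np.float32),cv2.DIST_HUBER,0,1e-5,1e-5).ravel();return np.array([x,y]),np.array([vx,vy])
def soap_meas(n,p,T,roi):
    hsv=cv2.cvtColor(p,cv2.COLOR_RGB2HSV).astype(int)
    m=(hsv[...,1]>30)&(hsv[...,2]>150)&(hsv[...,0]>13)&(hsv[...,0]<40)
    x0,y0,x1,y1=roi;r=np.zeros_like(m);r[y0:y1,x0:x1]=1
    c=blobs(m&r,400)[-1];w=cast(n,c,.040,T)
    cen=np.array(cv2.minEnclosingCircle(w.astype(np.float32))[0])
    for _ in range(4):   # least-squares circle on round part
        rr=np.hypot(*(w-cen).T);k=abs(rr-.0475)<.0025
        A=np.c_[2*w[k],np.ones(k.sum())];q=np.linalg.lstsq(A,(w[k]**2).sum(1),rcond=None)[0];cen=q[:2];R=np.sqrt(q[2]+cen@cen)
    rr=np.hypot(*(w-cen).T);f=w[rr<.041];o,v=line(f);nn=np.array([-v[1],v[0]]);
    if nn@(o-cen)<0:nn=-nn
    return cen,R,np.degrees(np.arctan2(nn[1],nn[0])),nn@(o-cen),len(f)
E
python3 - <<'E'
from h import *
f=np.load("pics/w1.npz");p=f["p"];s=env.read_state();T=np.eye(4);T[:3,:3]=s["orientation"];T[:3,3]=s["tool_pos"]
print("wrist soap",soap_meas("wrist",p,T,(200,140,360,270)))
f=np.load("pics/top0.npz");print("top soap",soap_meas("top",f["p"],None,(230,205,300,270)))
# bar edges in wrist: metallic mask
hsv=cv2.cvtColor(p,cv2.COLOR_RGB2HSV).astype(int)
m=(hsv[...,1]<40)&(hsv[...,2]>110)
n,l=cv2.connectedComponents(m.astype(np.uint8))
c=np.argwhere(l==l[200,138])[:,::-1];print(len(c),c.min(0),c.max(0))
w=cast("wrist",c,.030,T);a=np.radians(13.1)
for _ in range(3):
    ex=np.array([np.cos(a),np.sin(a)]);ey=np.array([-ex[1],ex[0]]);X=w@ex;Y=w@ey
    F=[];
    for y0 in np.arange(-.06,.09,.004):
        q=(abs(Y-y0)<.002)&(X<.49)
        if q.sum()>5:F.append((y0,np.percentile(X[q],99.5)))
    F=np.array(F);q1=np.polyfit(F[:,0],F[:,1],1);a-=np.arctan(q1[0])
print("jig deg",np.degrees(a),"barface X",np.polyval(q1,0),"res",np.std(F[:,1]-np.polyval(q1,F[:,0])),len(F))
G=np.array([(x0,Y[abs(X-x0)<.002].min()) for x0 in np.arange(.49,.6,.004)]);print("stop Y",np.median(G[:,1]),np.polyfit(G[:,0],G[:,1],1)[0])
E
```

```text
wrist soap (array([0.53071472, 0.0630587 ]), np.float64(0.04742783561244911), np.float32(40.227505), np.float64(0.03481528330367081), 49)
top soap (array([0.52890772, 0.0628403 ]), np.float64(0.04619625291843538), np.float32(39.920338), np.float64(0.03165062903689144), 18)
10888 [79  9] [328 308]
jig deg 13.302883238828452 barface X 0.4735811866207446 res 6.620122239275387e-05 38
stop Y 0.09589808120392723 0.004553929820836235
```

Run:
```python
from h import *
d=np.load("pics/w1.npz")["d"];c=optics.camera_params("wrist");K=c["mtx"];M=c["tool_from_camera"]
v,u=np.mgrid[230:330:1,190:380];z=d[230:330,190:380]
P=np.stack([(u-K[0,2])/K[0,0]*z,(v-K[1,2])/K[1,1]*z,z,np.ones_like(z)],-1)@M.T
ok=(z>0)&(P[...,2]<.03)&(P[...,2]>-.05)
for sgn in(1,-1):
    q=P[ok&(P[...,1]*sgn>0)&(abs(P[...,1])<.05)];i=np.argsort(-q[:,2])[:60]
    print(len(q),np.percentile(q[:,2],[50,90,97,99,100]).round(4),q[i].mean(0)[:3].round(4),q[i].min(0).round(4),q[i].max(0).round(4))
s=np.argwhere(ok)
```

```text
2025 [-0.0314 -0.0112 -0.0062 -0.0034 -0.0006] [ 0.0019  0.0208 -0.0039] [-0.0103  0.0201 -0.0062  1.    ] [ 1.15e-02  2.65e-02 -6.00e-04  1.00e+00]
2013 [-0.0311 -0.0111 -0.0061 -0.0035 -0.0008] [ 0.0026 -0.0209 -0.0039] [-0.0104 -0.0266 -0.006   1.    ] [ 1.16e-02 -2.00e-02 -8.00e-04  1.00e+00]
```

>>> {"method": "apply_moves", "body": {"commands": [{"offset": [0.002, 0, 0.02], "turn": 0, "hand": 0.05}, {"offset": [0.002, 0, 0.05], "turn": 0, "hand": 0.05}, {"offset": [0.002, 0, 0.08], "turn": 0, "hand": 0.05}, {"offset": [0.002, 0, 0.1], "turn": 0, "hand": 0.05}, {"offset": [0.002, 0, 0.108], "turn": 0, "hand": 0.05}, {"offset": [0.002, 0, 0.11], "turn": 0, "hand": 0.05}, {"offset": [0.002, 0, 0.11], "turn": 0, "hand": 0.05}]}}

```text
time_s: 2.85
tool_pos: [0.5307, 0.0633, 0.0523]
orientation: [[0.743, 0.669, 0.001], [0.669, -0.743, 0.0], [0.001, 0.001, -1.0]]
ft_force: [-0.4, -0.8, 0.4]
gripper_width: 0.0402
grip_force: 0.0
```

>>> {"method": "apply_moves", "body": {"commands": [{"offset": [0, 0, 0.003], "turn": 0, "hand": 0.05}, {"offset": [0, 0, 0.006], "turn": 0, "hand": 0.05}, {"offset": [0, 0, 0.008], "turn": 0, "hand": 0.05}, {"offset": [0, 0, 0.009], "turn": 0, "hand": 0.05}, {"offset": [0, 0, 0.0095], "turn": 0, "hand": 0.05}, {"offset": [0, 0, 0.0095], "turn": 0, "hand": 0.05}]}}

```text
time_s: 3.45
tool_pos: [0.5302, 0.0636, 0.0418]
orientation: [[0.743, 0.669, -0.0], [0.669, -0.743, 0.0], [0.0, -0.0, -1.0]]
ft_force: [-0.3, -0.6, -0.0]
gripper_width: 0.0401
grip_force: 0.0
```

>>> {"method": "apply_moves", "body": {"commands": [{"offset": [0, 0, 0.0003], "turn": 0, "hand": 0.05}, {"offset": [0, 0, 0.0006], "turn": 0, "hand": 0.05}, {"offset": [0, 0, 0.0009], "turn": 0, "hand": 0.05}, {"offset": [0, 0, 0.0009], "turn": 0, "hand": 0.05}]}}

```text
time_s: 3.85
tool_pos: [0.5302, 0.0636, 0.0409]
orientation: [[0.743, 0.669, -0.0], [0.669, -0.743, 0.0], [0.0, -0.0, -1.0]]
ft_force: [0.3, 0.5, 0.7]
gripper_width: 0.0403
grip_force: 0.0
```

>>> {"method": "apply_moves", "body": {"commands": [{"offset": [0, 0, 0.0003], "turn": 0, "hand": 0.05}, {"offset": [0, 0, 0.0006], "turn": 0, "hand": 0.05}, {"offset": [0, 0, 0.0006], "turn": 0, "hand": 0.05}]}}

```text
time_s: 4.15
tool_pos: [0.5303, 0.0635, 0.0404]
orientation: [[0.743, 0.669, 0.0], [0.669, -0.743, 0.0], [0.0, 0.0, -1.0]]
ft_force: [-1.1, -0.0, 3.0]
gripper_width: 0.0407
grip_force: 1.3
```

>>> {"method": "apply_moves", "body": {"commands": [{"offset": [0, 0, 0.0003], "turn": 0, "hand": 0.05}, {"offset": [0, 0, 0.0005], "turn": 0, "hand": 0.05}, {"offset": [0, 0, 0.0005], "turn": 0, "hand": 0.05}]}}

```text
time_s: 4.45
tool_pos: [0.5306, 0.0635, 0.0404]
orientation: [[0.743, 0.669, 0.001], [0.669, -0.743, 0.0], [0.001, 0.001, -1.0]]
ft_force: [-1.1, -0.3, 8.7]
gripper_width: 0.0408
grip_force: 4.5
```

>>> {"method": "apply_moves", "body": {"commands": [{"offset": [0, 0, -0.0002], "turn": -1, "hand": 0.05}, {"offset": [0, 0, -0.0002], "turn": -3, "hand": 0.05}, {"offset": [0, 0, -0.0002], "turn": -7, "hand": 0.05}, {"offset": [0, 0, -0.0002], "turn": -12, "hand": 0.05}, {"offset": [0, 0, -0.0002], "turn": -17, "hand": 0.05}, {"offset": [0, 0, -0.0002], "turn": -22, "hand": 0.05}, {"offset": [0, 0, -0.0002], "turn": -26, "hand": 0.05}, {"offset": [0, 0, -0.0002], "turn": -29, "hand": 0.05}, {"offset": [0, 0, -0.0002], "turn": -30, "hand": 0.05}]}}

```text
time_s: 5.35
tool_pos: [0.5305, 0.0635, 0.0404]
orientation: [[0.307, 0.952, 0.001], [0.952, -0.307, 0.0], [0.0, 0.001, -1.0]]
ft_force: [-0.2, -0.5, 6.6]
gripper_width: 0.0406
grip_force: 3.0
```

Run:
```python
from h import *
p,T=grab("wrist");cv2.imwrite("pics/w2.png",p[:,:,::-1])
p,_=grab("top");cv2.imwrite("pics/t2.png",p[:,:,::-1])
s=env.read_state();print(s["ft_force"],s["tool_pos"],s["grip_force"])
```

```text
[-0.79644972 -0.92340284  5.9473115 ] [0.53058004 0.0635227  0.04043699] 2.994432005143608
```

View pics/w2.png

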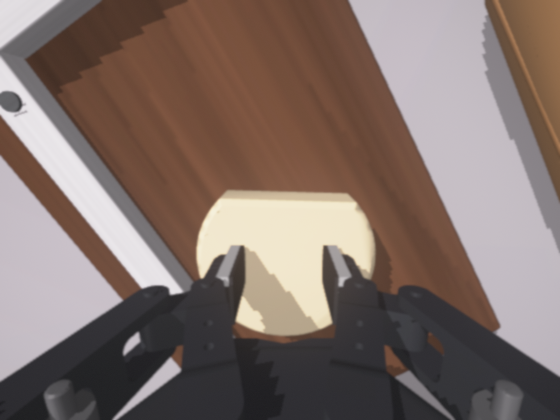

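The soap turned with the fingers: the flat is still level in the wrist view (row about 192-205). I'll continue turning.

>>> {"method": "apply_moves", "body": {"commands": [{"offset": [0, 0, 0], "turn": -2, "hand": 0.05}, {"offset": [0, 0, 0], "turn": -6, "hand": 0.05}, {"offset": [0, 0, 0], "turn": -12, "hand": 0.05}, {"offset": [0, 0, 0], "turn": -18, "hand": 0.05}, {"offset": [0, 0, 0], "turn": -24, "hand": 0.05}, {"offset": [0, 0, 0], "turn": -30, "hand": 0.05}, {"offset": [0, 0, 0], "turn": -36, "hand": 0.05}, {"offset": [0, 0, 0], "turn": -42, "hand": 0.05}, {"offset": [0, 0, 0], "turn": -48, "hand": 0.05}, {"offset": [0, 0, 0], "turn": -54, "hand": 0.05}, {"offset": [0, 0, 0], "turn": -58, "hand": 0.05}, {"offset": [0, 0, 0], "turn": -60, "hand": 0.05}]}}

```text
time_s: 6.65
tool_pos: [0.5306, 0.0635, 0.0404]
orientation: [[-0.672, 0.741, 0.001], [0.741, 0.672, 0.0], [-0.001, 0.001, -1.0]]
ft_force: [-0.0, -0.2, 6.2]
gripper_width: 0.0408
grip_force: 3.0
```

>>> {"method": "apply_moves", "body": {"commands": [{"offset": [0, 0, 0], "turn": -2, "hand": 0.05}, {"offset": [0, 0, 0], "turn": -6, "hand": 0.05}, {"offset": [0, 0, 0], "turn": -12, "hand": 0.05}, {"offset": [0, 0, 0], "turn": -18, "hand": 0.05}, {"offset": [0, 0, 0], "turn": -24, "hand": 0.05}, {"offset": [0, 0, 0], "turn": -30, "hand": 0.05}, {"offset": [0, 0, 0], "turn": -36, "hand": 0.05}, {"offset": [0, 0, 0], "turn": -42, "hand": 0.05}, {"offset": [0, 0, 0], "turn": -48, "hand": 0.05}, {"offset": [0, 0, 0], "turn": -54, "hand": 0.05}, {"offset": [0, 0, 0], "turn": -60, "hand": 0.05}, {"offset": [0, 0, 0], "turn": -63, "hand": 0.05}]}}

```text
time_s: 7.85
tool_pos: [0.5306, 0.0635, 0.0404]
orientation: [[-0.965, -0.263, 0.001], [-0.263, 0.965, 0.0], [-0.001, -0.0, -1.0]]
ft_force: [0.2, 1.3, 6.1]
gripper_width: 0.0404
grip_force: 2.9
```

Run:
```python
from h import *
p,T=grab("wrist");cv2.imwrite("pics/w3.png",p[:,:,::-1])
s=env.read_state();print(s["ft_force"],s["tool_pos"],s["orientation"].round(4).tolist(),s["joints"])
```

```text
[0.15291996 0.05227182 6.28722358] [0.53060912 0.06352424 0.04044287] [[-0.9641, -0.2654, 0.001], [-0.2654, 0.9641, 0.0001], [-0.0009, -0.0002, -1.0]] [-2.51215716e-02  2.09486805e-01  1.77382935e+00  1.10135494e-04
  1.15731464e+00 -1.86454734e+00]
```

View pics/w3.png

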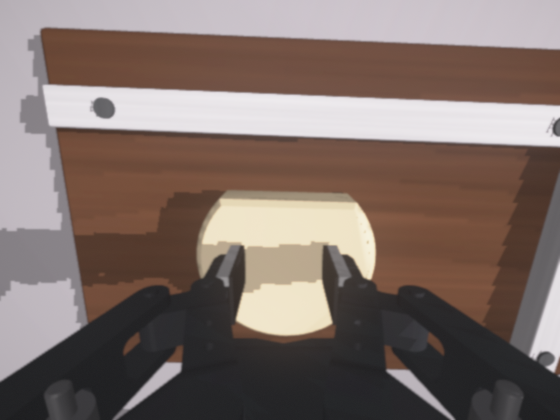

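The flat now faces the bar: flat edge at row about 192 (columns 225-348), bar's working edge from (60,128) to (558,146). Measuring the residual angle and gap.

```bash
cat > m.py <<'E'
from h import *
p,T=grab("wrist")
hsv=cv2.cvtColor(p,cv2.COLOR_RGB2HSV).astype(int)
soap=(hsv[...,1]>20)&(hsv[...,2]>150)&(hsv[...,0]>13)&(hsv[...,0]<40)
g=cv2.GaussianBlur(cv2.cvtColor(p,cv2.COLOR_RGB2GRAY),(3,3),0).astype(float)
U=np.arange(235,340)
fl=np.array([(u,np.argmax(soap[100:240,u])+100) for u in U])
bar=(hsv[...,1]<40)&(hsv[...,2]>130)
be=np.array([(u,np.max(np.where(bar[60:int(fl[:,1].min())-3,u])[0])+60) for u in np.arange(140,500)if bar[60:fl[:,1].min()-3,u].any()])
for nm,q,z in(("flat",fl,.027),("bar",be,.030)):
    o,v=line(cast("wrist",q,z,T));n=np.array([-v[1],v[0]]);n*=np.sign(n@np.array([-1,-.2]))
    a=np.radians(13.2);print(nm,"px",q[0],q[-1],"normal deg",np.degrees(np.arctan2(n[1],n[0])),"X jig-dir",o@[np.cos(a),np.sin(a)])
s=env.read_state();print("t",s["time_s"],"f",s["ft_force"].round(1),"pos",s["tool_pos"].round(4))
E
python3 m.py
```

```text
flat px [235 195] [339 194] normal deg -163.74487 X jig-dir 0.4980301258978174
bar px [140 129] [499 144] normal deg -166.88246 X jig-dir 0.46731905007697205
t 7.95 f [-0.5 -0.4  6.7] pos [0.5306 0.0635 0.0404]
```

Run:
```python
from h import *
p=cv2.imread("pics/w3.png");g=cv2.GaussianBlur(cv2.cvtColor(p,cv2.COLOR_BGR2GRAY),(3,3),0).astype(float)
s=env.read_state();T=np.eye(4);T[:3,:3]=s["orientation"];T[:3,3]=s["tool_pos"]
d=np.diff(g,axis=0)
def edge(r0,r1,U,sg):
    o=[]
    for u in U:
        k=np.argmax(sg*d[r0:r1,u])+r0;y=sg*d[k-1:k+2,u];o.append((u,k+.5+.5*(y[0]-y[2])/(y[0]-2*y[1]+y[2]-1e-9)))
    return np.array(o)
for nm,r,U,sg,z in(("bottom rim",(180,200),range(235,335),1,.017),("top rim",(199,215),range(235,335),-1,.042),("top rim+",(199,215),range(235,335),1,.042),("bar low",(120,150),range(140,500),-1,.030)):
    e=edge(*r,U,sg);q=cast("wrist",e,z,T);o,v=line(q);n=np.array([-v[1],v[0]]);n*=np.sign(n@np.array([-1,-.2]))
    print(nm,e[::20].round(1).tolist(),np.degrees(np.arctan2(n[1],n[0])),o@[np.cos(.2304),np.sin(.2304)])
```

```text
bottom rim [[235.0, 198.5], [255.0, 199.1], [275.0, 199.5], [295.0, 200.6], [315.0, 192.1]] -159.94354 0.5024766949095854
top rim [[235.0, 203.3], [255.0, 203.0], [275.0, 203.7], [295.0, 204.0], [315.0, 205.0]] -166.43994 0.5001923902125566
top rim+ [[235.0, 197.8], [255.0, 199.1], [275.0, 199.5], [295.0, 200.3], [315.0, 200.8]] -166.61638 0.4980311511866128
bar low [[140.0, 129.7], [160.0, 130.6], [180.0, 131.5], [200.0, 132.1], [220.0, 132.8], [240.0, 133.7], [260.0, 134.6], [280.0, 135.4], [300.0, 136.0], [320.0, 136.7], [340.0, 137.6], [360.0, 138.5], [380.0, 139.2], [400.0, 139.9], [420.0, 140.7], [440.0, 141.5], [460.0, 142.4], [480.0, 143.1]] -166.98303 0.4673120456478348
```

>>> {"method": "apply_moves", "body": {"commands": [{"offset": [0.001, 0, 0], "turn": 0.2, "hand": 0.05}, {"offset": [0.003, 0.0001, 0], "turn": 0.4, "hand": 0.05}, {"offset": [0.006, 0.0002, 0], "turn": 0.5, "hand": 0.05}, {"offset": [0.01, 0.0004, 0], "turn": 0.5, "hand": 0.05}, {"offset": [0.014, 0.0005, 0], "turn": 0.5, "hand": 0.05}, {"offset": [0.018, 0.0007, 0], "turn": 0.5, "hand": 0.05}, {"offset": [0.022, 0.0009, 0], "turn": 0.5, "hand": 0.05}, {"offset": [0.025, 0.001, 0], "turn": 0.5, "hand": 0.05}, {"offset": [0.027, 0.0011, 0], "turn": 0.5, "hand": 0.05}, {"offset": [0.028, 0.0011, 0], "turn": 0.5, "hand": 0.05}, {"offset": [0.0285, 0.0011, 0], "turn": 0.5, "hand": 0.05}, {"offset": [0.0285, 0.0011, 0], "turn": 0.5, "hand": 0.05}]}}

```text
time_s: 9.15
tool_pos: [0.5027, 0.0572, 0.0404]
orientation: [[-0.968, -0.251, 0.001], [-0.251, 0.968, 0.0], [-0.001, -0.0, -1.0]]
ft_force: [0.7, -0.4, 6.4]
gripper_width: 0.0408
grip_force: 3.2
```

>>> {"method": "apply_moves", "body": {"commands": [{"offset": [0.0005, 0, 0], "turn": 0, "hand": 0.05}, {"offset": [0.001, 0, 0], "turn": 0, "hand": 0.05}, {"offset": [0.0015, 0, 0], "turn": 0, "hand": 0.05}, {"offset": [0.0015, 0, 0], "turn": 0, "hand": 0.05}]}}

```text
time_s: 9.55
tool_pos: [0.5013, 0.0568, 0.0404]
orientation: [[-0.968, -0.251, 0.001], [-0.251, 0.968, 0.0], [-0.001, -0.0, -1.0]]
ft_force: [0.9, -0.4, 4.9]
gripper_width: 0.0405
grip_force: 3.0
```

>>> {"method": "apply_moves", "body": {"commands": [{"offset": [0.0005, 0, 0], "turn": 0, "hand": 0.05}, {"offset": [0.001, 0, 0], "turn": 0, "hand": 0.05}, {"offset": [0.001, 0, 0], "turn": 0, "hand": 0.05}]}}

```text
time_s: 9.85
tool_pos: [0.5003, 0.0566, 0.0404]
orientation: [[-0.968, -0.251, 0.001], [-0.251, 0.968, 0.0], [-0.001, -0.0, -1.0]]
ft_force: [0.8, 0.5, 5.1]
gripper_width: 0.0406
grip_force: 3.0
```

>>> {"method": "apply_moves", "body": {"commands": [{"offset": [0.0005, 0, 0], "turn": 0, "hand": 0.05}, {"offset": [0.001, 0, 0], "turn": 0, "hand": 0.05}, {"offset": [0.001, 0, 0], "turn": 0, "hand": 0.05}]}}

```text
time_s: 10.15
tool_pos: [0.4995, 0.0563, 0.0404]
orientation: [[-0.968, -0.251, 0.001], [-0.251, 0.968, 0.0], [-0.001, -0.0, -1.0]]
ft_force: [1.5, 0.9, 6.4]
gripper_width: 0.0405
grip_force: 2.7
```

Run:
```python
from h import *
p,T=grab("wrist");cv2.imwrite("pics/w4.png",cv2.resize(p[90:240,180:400,::-1],None,fx=3,fy=3))
print(env.read_state()["ft_force"])
```

```text
[1.28865565 0.35977933 5.59340068]
```

View pics/w4.png

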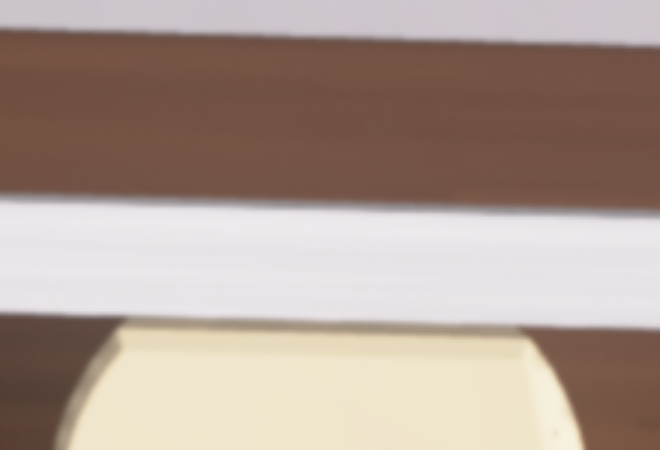

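The flat is parallel to the bar and just about at it (crop seam at row ~320). I'll push a little more to seat it.

>>> {"method": "apply_moves", "body": {"commands": [{"offset": [0.0005, 0, 0], "turn": 0, "hand": 0.05}, {"offset": [0.001, 0, 0], "turn": 0, "hand": 0.05}, {"offset": [0.001, 0, 0], "turn": 0, "hand": 0.05}]}}

```text
time_s: 10.5
tool_pos: [0.4985, 0.0561, 0.0404]
orientation: [[-0.968, -0.251, 0.001], [-0.251, 0.968, 0.0], [-0.001, -0.0, -1.0]]
ft_force: [1.7, 0.4, 5.9]
gripper_width: 0.0408
grip_force: 2.8
```

>>> {"method": "apply_moves", "body": {"commands": [{"offset": [0.0005, 0, 0], "turn": 0, "hand": 0.05}, {"offset": [0.001, 0, 0], "turn": 0, "hand": 0.05}, {"offset": [0.001, 0, 0], "turn": 0, "hand": 0.05}]}}

```text
time_s: 10.8
tool_pos: [0.4975, 0.0558, 0.0404]
orientation: [[-0.968, -0.251, 0.001], [-0.251, 0.968, 0.0], [-0.001, -0.0, -1.0]]
ft_force: [1.6, -0.1, 6.2]
gripper_width: 0.0407
grip_force: 2.8
```

>>> {"method": "apply_moves", "body": {"commands": [{"offset": [0, 0, 0.0002], "turn": 0, "hand": 0.05}, {"offset": [0, 0, 0.0004], "turn": 0, "hand": 0.05}, {"offset": [0.0005, 0, 0.0004], "turn": 0, "hand": 0.05}, {"offset": [0.001, 0, 0.0004], "turn": 0, "hand": 0.05}, {"offset": [0.001, 0, 0.0004], "turn": 0, "hand": 0.05}]}}

```text
time_s: 11.3
tool_pos: [0.497, 0.0556, 0.0404]
orientation: [[-0.968, -0.251, 0.002], [-0.251, 0.968, 0.0], [-0.002, -0.0, -1.0]]
ft_force: [2.5, 0.6, 9.2]
gripper_width: 0.0406
grip_force: 4.6
```

Run:
```python
from h import *
p,T=grab("wrist");cv2.imwrite("pics/w5.png",cv2.resize(p[90:290,180:400,::-1],None,fx=3,fy=3))
s=env.read_state();print(s["ft_force"],s["ft_torque"],s["tool_pos"])
```

```text
[1.65922725 1.85240895 9.11069802] [ 0.20376966 -0.39916038 -0.00226567] [0.49696429 0.05562553 0.04039784]
```

View pics/w5.png

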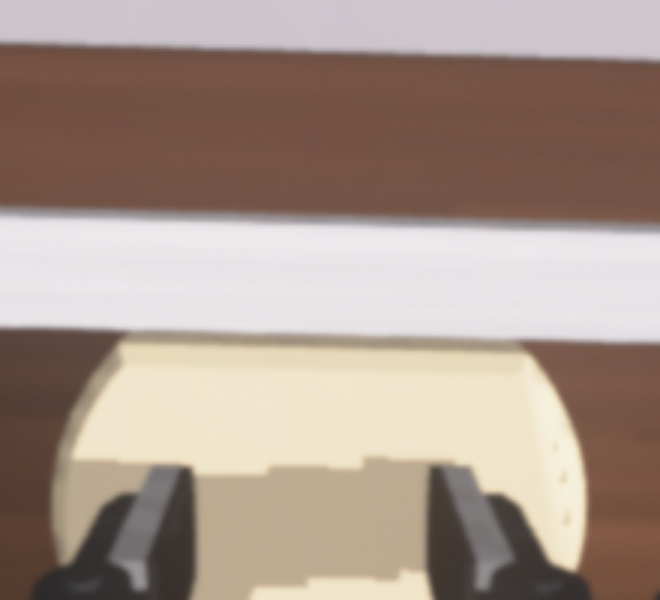

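The bar seam and soap stayed together while the fingers slid about 3 mm over the top, so the flat is seated. Sliding along +y with a slight bias toward the bar.

>>> {"method": "apply_moves", "body": {"commands": [{"offset": [0, 0.001, 0], "turn": 0, "hand": 0.05}, {"offset": [0, 0.003, 0], "turn": 0, "hand": 0.05}, {"offset": [0, 0.007, 0], "turn": 0, "hand": 0.05}, {"offset": [-0.0001, 0.012, 0], "turn": 0, "hand": 0.05}, {"offset": [-0.0002, 0.017, 0], "turn": 0, "hand": 0.05}, {"offset": [-0.0003, 0.022, 0], "turn": 0, "hand": 0.05}, {"offset": [-0.0003, 0.027, 0], "turn": 0, "hand": 0.05}, {"offset": [-0.0004, 0.032, 0], "turn": 0, "hand": 0.05}, {"offset": [-0.0005, 0.037, 0], "turn": 0, "hand": 0.05}, {"offset": [-0.0005, 0.041, 0], "turn": 0, "hand": 0.05}, {"offset": [-0.0006, 0.044, 0], "turn": 0, "hand": 0.05}, {"offset": [-0.0006, 0.045, 0], "turn": 0, "hand": 0.05}]}}

```text
time_s: 12.55
tool_pos: [0.4863, 0.0994, 0.0404]
orientation: [[-0.968, -0.251, 0.002], [-0.251, 0.968, -0.0], [-0.002, -0.001, -1.0]]
ft_force: [3.0, -2.2, 8.9]
gripper_width: 0.0408
grip_force: 4.4
```

Run:
```python
from h import *
p,T=grab("wrist");cv2.imwrite("pics/w6.png",p[:,:,::-1])
s=env.read_state();print(s["ft_force"],s["ft_torque"],s["tool_pos"])
```

```text
[1.95999206 0.16743237 9.3183815 ] [ 0.16940083 -0.4204643  -0.02101587] [0.48626095 0.09947302 0.04040366]
```

View pics/w6.png

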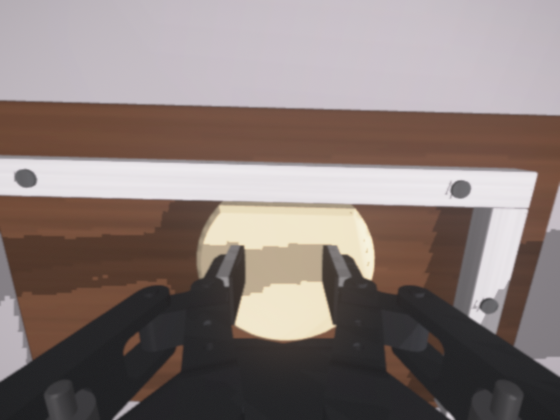

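The soap followed the fingers (columns 197-374 as before) with its flat on the bar; the stop face is at column ~470. Continuing.

>>> {"method": "apply_moves", "body": {"commands": [{"offset": [0, 0.001, 0], "turn": 0, "hand": 0.05}, {"offset": [0, 0.004, 0], "turn": 0, "hand": 0.05}, {"offset": [-0.0001, 0.009, 0], "turn": 0, "hand": 0.05}, {"offset": [-0.0002, 0.015, 0], "turn": 0, "hand": 0.05}, {"offset": [-0.0003, 0.021, 0], "turn": 0, "hand": 0.05}, {"offset": [-0.0003, 0.027, 0], "turn": 0, "hand": 0.05}, {"offset": [-0.0004, 0.033, 0], "turn": 0, "hand": 0.05}, {"offset": [-0.0005, 0.039, 0], "turn": 0, "hand": 0.05}, {"offset": [-0.0006, 0.045, 0], "turn": 0, "hand": 0.05}, {"offset": [-0.0007, 0.05, 0], "turn": 0, "hand": 0.05}, {"offset": [-0.0007, 0.054, 0], "turn": 0, "hand": 0.05}, {"offset": [-0.0008, 0.056, 0], "turn": 0, "hand": 0.05}]}}

```text
time_s: 13.8
tool_pos: [0.473, 0.1539, 0.0404]
orientation: [[-0.968, -0.251, 0.002], [-0.251, 0.968, 0.0], [-0.002, -0.0, -1.0]]
ft_force: [2.0, -2.1, 10.0]
gripper_width: 0.0406
grip_force: 4.7
```

>>> {"method": "apply_moves", "body": {"commands": [{"offset": [0, 0.001, 0], "turn": 0, "hand": 0.05}, {"offset": [0, 0.002, 0], "turn": 0, "hand": 0.05}, {"offset": [0, 0.003, 0], "turn": 0, "hand": 0.05}, {"offset": [0, 0.004, 0], "turn": 0, "hand": 0.05}, {"offset": [0, 0.005, 0], "turn": 0, "hand": 0.05}, {"offset": [0, 0.005, 0], "turn": 0, "hand": 0.05}]}}

```text
time_s: 14.4
tool_pos: [0.4718, 0.1586, 0.0404]
orientation: [[-0.968, -0.251, 0.002], [-0.251, 0.968, 0.0], [-0.002, -0.0, -1.0]]
ft_force: [3.3, -0.6, 9.2]
gripper_width: 0.0408
grip_force: 4.4
```

>>> {"method": "apply_moves", "body": {"commands": [{"offset": [0, 0.0005, 0], "turn": 0, "hand": 0.05}, {"offset": [0, 0.001, 0], "turn": 0, "hand": 0.05}, {"offset": [0, 0.0015, 0], "turn": 0, "hand": 0.05}, {"offset": [0, 0.0015, 0], "turn": 0, "hand": 0.05}]}}

```text
time_s: 14.8
tool_pos: [0.4715, 0.16, 0.0404]
orientation: [[-0.968, -0.251, 0.002], [-0.251, 0.968, 0.0], [-0.002, -0.0, -1.0]]
ft_force: [4.3, -1.1, 9.5]
gripper_width: 0.0405
grip_force: 4.4
```

>>> {"method": "apply_moves", "body": {"commands": [{"offset": [0, 0.0005, 0], "turn": 0, "hand": 0.05}, {"offset": [0, 0.001, 0], "turn": 0, "hand": 0.05}, {"offset": [0, 0.0015, 0], "turn": 0, "hand": 0.05}, {"offset": [0, 0.0015, 0], "turn": 0, "hand": 0.05}]}}

```text
time_s: 15.2
tool_pos: [0.4711, 0.1615, 0.0404]
orientation: [[-0.968, -0.251, 0.002], [-0.251, 0.968, 0.0], [-0.002, -0.0, -1.0]]
ft_force: [3.6, -0.5, 7.7]
gripper_width: 0.0405
grip_force: 4.3
```

>>> {"method": "apply_moves", "body": {"commands": [{"offset": [0, 0.0005, 0], "turn": 0, "hand": 0.05}, {"offset": [0, 0.001, 0], "turn": 0, "hand": 0.05}, {"offset": [0, 0.0015, 0], "turn": 0, "hand": 0.05}, {"offset": [0, 0.002, 0], "turn": 0, "hand": 0.05}, {"offset": [0, 0.002, 0], "turn": 0, "hand": 0.05}]}}

```text
time_s: 15.7
tool_pos: [0.4704, 0.1632, 0.0404]
orientation: [[-0.968, -0.251, 0.002], [-0.251, 0.968, -0.0], [-0.002, -0.001, -1.0]]
ft_force: [2.3, -2.6, 10.2]
gripper_width: 0.0405
grip_force: 5.2
```

Run:
```python
from h import *
p,T=grab("wrist");cv2.imwrite("pics/w7.png",cv2.resize(p[150:350,180:440,::-1],None,fx=3,fy=3))
s=env.read_state();print(s["ft_force"],s["ft_torque"],s["tool_pos"])
```

```text
[ 0.38401901 -2.94685359 10.36417665] [-0.4901043  -0.23230076  0.04440677] [0.47041281 0.16320881 0.04039855]
```

View pics/w7.png

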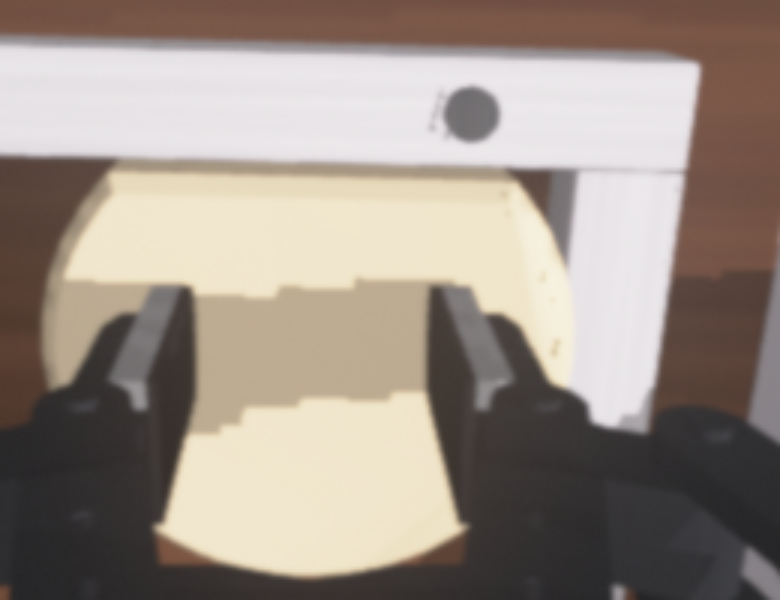

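The soap's rim moved about 11 crop px back relative to the fingers (right edge 587 → 575), so it is stopped by the end stop, with the flat on the bar. Releasing straight up.

>>> {"method": "apply_moves", "body": {"commands": [{"offset": [0, 0, -0.0003], "turn": 0, "hand": 0.05}, {"offset": [0, 0, -0.0006], "turn": 0, "hand": 0.05}, {"offset": [0, 0, -0.0009], "turn": 0, "hand": 0.05}, {"offset": [0, 0, -0.0015], "turn": 0, "hand": 0.05}, {"offset": [0, 0, -0.003], "turn": 0, "hand": 0.05}, {"offset": [0, 0, -0.01], "turn": 0, "hand": 0.05}, {"offset": [0, 0, -0.025], "turn": 0, "hand": 0.05}, {"offset": [0, 0, -0.05], "turn": 0, "hand": 0.05}, {"offset": [0, 0, -0.08], "turn": 0, "hand": 0.05}, {"offset": [0, 0, -0.1], "turn": 0, "hand": 0.05}, {"offset": [0, 0, -0.1], "turn": 0, "hand": 0.05}, {"offset": [0, 0, -0.1], "turn": 0, "hand": 0.05}]}}

```text
time_s: 16.95
tool_pos: [0.4696, 0.1634, 0.1399]
orientation: [[-0.968, -0.251, 0.001], [-0.251, 0.968, 0.0], [-0.001, 0.0, -1.0]]
ft_force: [0.7, 0.5, -1.1]
gripper_width: 0.0407
grip_force: 0.0
```

Run:
```python
from h import *
p,T=grab("wrist");cv2.imwrite("pics/w8.png",cv2.resize(p[90:290,190:410,::-1],None,fx=3,fy=3))
s=env.read_state();print(s["ft_force"],s["tool_pos"])
a=np.radians(13.15);ex=np.array([np.cos(a),np.sin(a)]);ey=np.array([-ex[1],ex[0]])
r=soap_meas("wrist",p,T,(200,100,400,290));print(r,r[0]@ex-.527,r[0]@ey+.0225)
```

```text
[-0.55699098  0.9935013   0.22342376] [0.46933626 0.16335096 0.13921723]
(array([0.47542089, 0.16461826]), np.float64(0.047063854038848836), np.float32(171.767), np.float64(0.02943617638685992), 70) -0.026594837032384855 0.0746427986785192
```

View pics/w8.png

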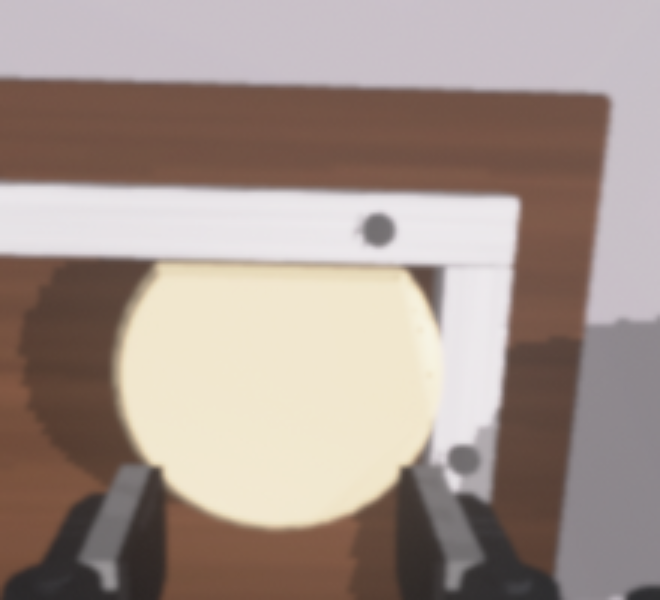

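The final view shows the flat flush along the bar (seam at row ~262) and the rim meeting the stop at column ~440. Handing in.

```bash
python3 -c "
from plant import env
print(env.hand_in())"
```

```text
the job is handed in; nothing more can be done
None
```

The soap was turned about 153° under two fingertips, seated on the alignment bar, slid to the end stop, released and handed in; the last picture shows it touching both, but hand-in returned no verdict.

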